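# Open the sprung lid of the tin conditioner and hold it

### The job

The tins in the conditioner are due to come out, but its sprung lid does not stay up by itself. Slide the red-tabbed catch on the front deck sideways until it clicks into its open position, then lift the lid by its bow handle and keep holding it open at about 60 degrees, so that a colleague can take the tins out under it. Finish while still holding the lid by its handle, with the catch still clicked open, and leave the tins and the other things on the bench as they are.

Things in the scene. Friction and masses are not known exactly. Their poses are not given: they have to be found in the camera images.
- conditioner: bench conditioner for sample tins: white box 270 (x) x 250 (y) x 80 mm high, fixed to the bench, its four tin wells under a grey lid, panel with a display at the front. Origin: centre of its underside; x from the front panel to the hinge side, y to the left as seen from the front, z up. Its front deck (flat top at z = 80, x from -135 to -55 mm) carries the catch
- lid: the grey lid with its steel bow handle, 0.4 to 0.65 kg, hinged at the rear of the conditioner, with a closing spring: it falls shut when let go, and takes 3 to 5 N at the handle. Origin on the hinge axis, in its middle; shut, its axes lie as the conditioner's, and opening turns it about its +y, so the front rises and the angle between its z and the vertical is the opening angle (stop at 1.6 rad)
- lid_hinge (a point): point in the middle of the lid's hinge axis, which runs along the conditioner's y; at (118, 0, 86) mm in the conditioner's frame. The grey lid plate is 170 (from 3 mm before the hinge axis to the front) x 236 x 16 mm, its top 12 mm above the axis height when shut
- handle_bar (a point): middle of the straight bar of the lid's steel bow handle: round bar 12 mm thick, 110 mm long, parallel to the hinge axis, its centre 46 mm above the lid's top face. With the lid shut it is 148 mm from the hinge axis towards the front (-x of the conditioner) and 58 mm above it; it moves on an arc about the hinge. The bar can turn between finger pads
- catch (a joint): travel of the sliding catch in m: 0 locked (its nose lies over the lid's steel tongue and blocks the lid), 0.028 end of travel. A return spring (1 to 2 N) pushes it back to 0 unless it is past its spring detent: a sprung ball that a ridge must pass at about 0.0215, taking 5 to 7 N; beyond that it stays at about 0.026 by itself
- tab_top (a point): middle of the top of the catch's red finger tab. The tab is 26 mm (along the conditioner's x) x 14 mm (along its y) and 24 mm high above the steel carriage (60 mm long along y), the carriage's top is 13.5 mm above the deck. Opens towards the conditioner's -y (to the right seen from the front); locked, the tab is at (-101, 0, 117.5) mm in the conditioner's frame
- tin_1: round open sample tin, 57 mm across, 34 mm high, loose in a well under the lid; origin centre of its underside
- tin_2: another such tin in a well under the lid
- tin_3: another such tin in a well under the lid
- tin_4: another such tin in a well under the lid
- big_tin: bystander: larger sample tin, 71 mm across, 45 mm high, left of the conditioner; origin centre of its underside
- tin_lid: bystander: black tin lid, 63 mm across, 9 mm high, left of the conditioner
- beaker: bystander: clear beaker, 53 mm across, 66 mm high, right of the conditioner
- brass_weight: bystander: brass weight, 29 mm across, 51 mm high, left of the conditioner
- small_weight: bystander: brass weight, 23 mm across, 41 mm high, left of the conditioner
- matchbox: bystander: red matchbox 37 x 52 x 14 mm, right of the conditioner
- marker: bystander: blue felt marker, 132 mm long, 14 mm thick, left of the conditioner

How it is judged:
By the outcome, as a careful person would: the job done as asked, in the order asked, and still so for the second after the job is handed in, while the arm keeps its last pose, push and grip.
It also fails if it takes over 45 s, if anything falls off the work surface, if the arm or the gripper's body presses on something with over 40 N, if the wrist force passes 120 N, or if a joint passes its speed limit or range.

### The arm

A 6-joint arm with a two-finger parallel gripper is mounted at the origin on a cart in front of the work surface, level with it; the furniture and walls round the work are solid. World frame = base frame: x ahead of the robot, y to its left, z up, the work surface at z = 0. Lengths are in m, angles in rad, forces in N, time in s.
With the tool pointing down it reaches from about 0.3 to 0.875 m from the base axis. Payload 6.4 kg.
Tool frame: the origin (TCP) lies at the very end of the fingers, on their centre line; the grasp point (between the pads) lies 19 mm behind it; z points along the fingers, y is the line along which they close (so a half turn about z gives the same grasp; the last joint's range is limited). The gripper opens to 85 mm and grips with 20 to 120 N. Pads are 22 mm wide; open, the fingers measure 114 mm over their backs; the gripper's body (76 mm by 85 mm) begins 54 mm behind the grasp point. The pads swing forward as they close: fully open they stand 13 mm farther back than shut.
Start: joints at [0.915, 0.181, 1.607, -0, 1.354, -0.206], TCP at [0.25, 0.518, 0.231] pointing down, gripper open.
Joint ranges: [-2.99, 2.99], [-0.89, 2.07], [0.3, 2.58], [-1.14, 4.28], [0, 2.63], [-3.12, 3.12]. Speed limits (rad/s): [2.57, 2.57, 3.01, 3.14, 3.14, 3.14].

### API

Orientations are given as a unit quaternion [w, x, y, z].
In Python, from bench import get_obs, optics, workorder gives the robot as it stands.
- The arm moves only by the tool move_tool, called by a JSON object that holds its "method" and its "body", one argument or row to a line. Schema: {"type":"object","properties":{"segments":{"type":"array","items":{"type":"object","properties":{"d":{"type":"array","items":{"type":"number"},"minItems":3,"maxItems":3},"rot":{"type":"array","items":{"type":"number"},"minItems":3,"maxItems":3},"aperture":{"type":"number"}},"additionalProperties":false,"required":["aperture"]},"minItems":1,"maxItems":10},"only":{"type":"string"},"quiet":{"type":"boolean"},"lines":{"type":"string"}},"required":["segments"],"additionalProperties":false}. segments is a list of rows, 1 to 10 of them, each an object with the fields d (a list: dx, dy, dz in normalised numbers (1 is 1 m)), rot (a list: a rotation vector rx, ry, rz in a scale on which 1.0 is 180 degrees), aperture (the opening from 0.0 (shut) to 1.0 (fully open)); a field left out counts as zero (the opening has to be given); each row is the pose to reach, as a shift and turn from the pose commanded when the call began, along the tool's axes at that moment; what a row does not reach only later rows make up. A row lasts 1/8 s, in which the tool goes at most 0.0625 m and 0.188 rad, less where a joint would pass 70% of its speed; a pose out of reach is approached as far as the arm can. The fingers move at their own pace and stop on an object; the grip force is fixed at half the most. Time passes only in rows, so rows that do not move let the fingers close. The tool returns the time, the measured TCP pose, the force, the opening and the grip force at its end. only (a regular expression) keeps the lines of the reply that match it, lines (a string "A,B") keeps lines A to B, and quiet returns only ok. A shift or turn number past 1, either way, is cut back to 1. Input that does not fit is refused with a message, and nothing moves.
- get_obs(): the state, without advancing time (a new reading comes with each control period).
- optics.camera(name): name is "scene" or "side" or "wrist"; returns (picture, depth): 480x640x3 uint8, blue, green, red; 480x640 float32, m along the optical axis (not along the pixel's ray), 0 where there is no reading.
- optics.camera_params(name): a dict with "fovy" (degrees; the focal length in pixels is half the picture's height over the tangent of half this angle, whatever the lens; pixels are square), "cx", "cy" (the principal point, pixels), "view" (4x4, takes a point from world to camera coordinates). Camera axes: x right, y up, looking along -z (the intrinsics and any distortion apply to the point x, -y, -z); pixel columns grow to the right and rows downward; lengths in m; the calibration is good to about 2 mm. The wrist camera is an equidistant fisheye: a pixel r from the principal point sees the ray r / f radians off the axis. A picture is of the moment at which its call begins: read the wrist's pose just before it. camera_params takes no time and is no camera call; for the wrist camera it gives the pose at the moment of the call.
- workorder.hand_in(): hands the job in; it is judged then, once.
The state is a dict: "time_s": time; "q": joint angles; "dq": joint speeds; "joint_efforts": joint torques, N m; "eef_pos": TCP position; "eef_rot": TCP orientation; "wrist_force": force on the tool from outside, world axes, zero at the start; "torque": the same for the moment, N m; "opening": opening from 0.0 (shut) to 1.0 (fully open); "grasp_force": force on a finger pad.
Only numpy, scipy, OpenCV 4.12 (cv2) and the standard library are available. Lean on these libraries where they do the work, as an engineer would, in place of code of your own. Each camera call takes 0.05 s, during which the arm holds its last target. There are 200 camera calls.

## Working session

There is one attempt and no reset: what is moved stays moved. The work goes in short steps, Python scripts to look and compute and a tool call to move; the robot and the scene stay as the last step left them, time stands still between calls to the robot, and variables do not carry over. Pictures are saved under pics/ and viewed, at most 10 in all, crops included, and the job is handed in when it is done.

```bash
ls; mkdir -p pics; python3 - <<'E'
from bench import get_obs, optics
import cv2,numpy as np
o=get_obs();print(o)
for n in("scene","side"):
    p,d=optics.camera(n);cv2.imwrite(f"pics/{n}0.png",p);np.savez(f"pics/{n}0.npz",p=p,d=d,**{k:np.array(v) for k,v in optics.camera_params(n).items()})
    print(n,optics.camera_params(n))
E
```

```text
pics
{'time_s': 0.0, 'q': array([ 9.14694159e-01,  1.81519028e-01,  1.60795876e+00,  5.88206384e-06,
        1.35376235e+00, -2.06279962e-01]), 'dq': array([-0.00081481,  0.00094135,  0.00064642,  0.00196159,  0.00054652,
       -0.00158031]), 'joint_efforts': array([ 8.37968055e-04, -4.44856882e+01, -3.51347673e+01, -1.51166805e-04,
        8.78691149e-03,  3.63868730e-05]), 'eef_pos': array([0.24966501, 0.51739895, 0.2304203 ]), 'eef_rot': array([-3.46894970e-04,  2.23020249e-01,  9.74813464e-01, -7.47145160e-04]), 'wrist_force': array([-0.42658591,  0.57655678,  0.44673315]), 'torque': array([ 0.02198939, -0.05904951,  0.01604105]), 'grasp_force': 0.0, 'opening': 1.0009537704310807}
scene {'fovy': 44.51650529202047, 'cx': 325.23235641790177, 'cy': 231.2302171280873, 'view': array([[ 0.51824157, -0.85510357, -0.01495204, -0.3002816 ],
       [ 0.66803026,  0.39382442,  0.63137778, -0.44167965],
       [-0.53400492, -0.33719463,  0.77533124, -1.33095626],
       [ 0.        ,  0.        ,  0.        ,  1.        ]])}
side {'fovy': 49.2009701887409, 'cx': 316.07247382882406, 'cy': 239.50767469644165, 'view': array([[-0.9945265 , -0.10205275,  0.02241173,  0.53451819],
       [ 0.06368441, -0.42201509,  0.90434924, -0.13603545],
       [-0.08283324,  0.90082656,  0.42620436, -1.08325799],
       [ 0.        ,  0.        ,  0.        ,  1.        ]])}
```

View pics/scene0.png

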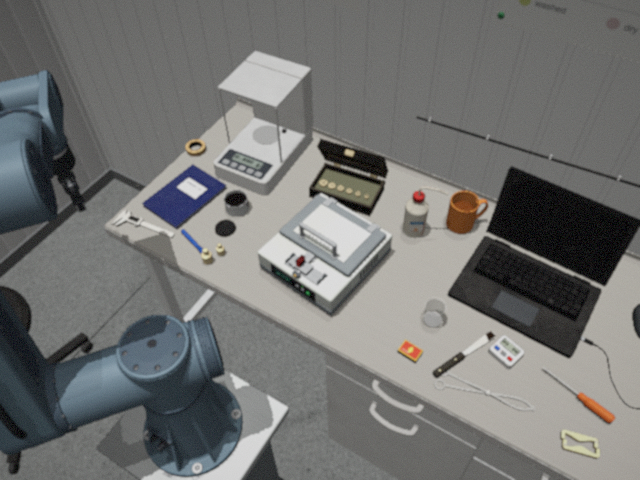

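View pics/side0.png

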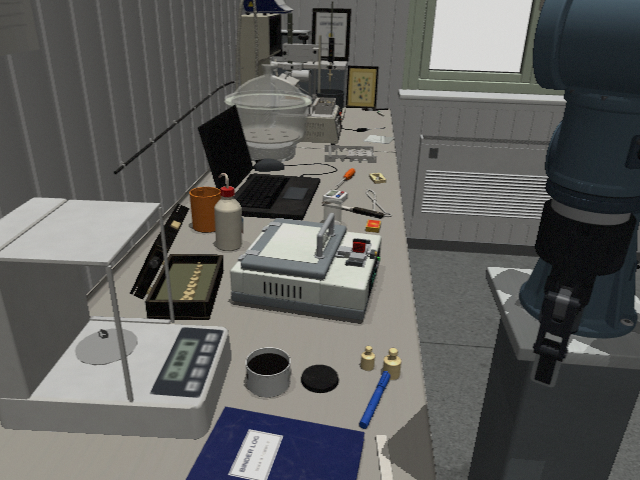

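The scene view shows the conditioner around (325,250), with the red tab at about (300,261) and the bow handle at about (319,240). The side view shows the tab at (358,246) and the handle at (327,236). Next I'll locate them by depth.

```bash
cat > h.py <<'E'
import numpy as np,cv2
def cloud(f):
    z=np.load(f);p,d,V=z['p'],z['d'],z['view'];fl=240/np.tan(np.radians(float(z['fovy']))/2)
    v,u=np.mgrid[:480,:640];c=np.stack([(u-z['cx'])/fl*d,-(v-z['cy'])/fl*d,-d],-1)
    return p.astype(int),d,(c-V[:3,3])@V[:3,:3]   # R^T (c-t)
E
python3 - <<'E'
from h import *
for n,(u0,u1,v0,v1) in dict(scene=(250,400,185,320),side=(225,390,205,325)).items():
    p,d,W=cloud(f"pics/{n}0.npz")
    m=np.zeros(d.shape,bool);m[v0:v1,u0:u1]=1;m&=d>0
    w=W[m]; print(n,np.histogram(w[:,2],bins=np.arange(-.01,.18,.01)))
    for a,b in((.09,.105),(.07,.105)):
        s=m&(W[...,2]>a)&(W[...,2]<b);r=cv2.minAreaRect((W[s][:,:2]*1000).astype(np.float32));print('z',a,b,s.sum(),r, np.median(W[s],0))
    s=m&(W[...,2]>.128)&(W[...,2]<.16);q=W[s];c=q.mean(0);e=np.linalg.svd(q[:,:2]-c[:2],full_matrices=False)[2][0]
    t=(q[:,:2]-c[:2])@e;print('handle',s.sum(),c,'mid',c[:2]+e*(t.max()+t.min())/2,'len',np.ptp(t),'ang',np.degrees(np.arctan2(e[1],e[0])),q[:,2].max())
    red=m&(p[...,2]>100)&(p[...,2]>2.2*p[...,1])&(p[...,2]>2.2*p[...,0])&(W[...,2]>.09);print('red',red.sum(),W[red].mean(0),W[red].min(0),W[red].max(0))
E
```

```text
scene (array([6470, 2597,  731,  862,  557,  396,  308,  343, 1949, 1027, 3916,
        502,   70,   26,   26,  179,   13,    0]), array([-0.01,  0.  ,  0.01,  0.02,  0.03,  0.04,  0.05,  0.06,  0.07,
        0.08,  0.09,  0.1 ,  0.11,  0.12,  0.13,  0.14,  0.15,  0.16,
        0.17]))
z 0.09 0.105 4392 ((542.0731811523438, -17.627822875976562), (238.42115783691406, 256.5027160644531), 81.57611083984375) [ 0.57540974 -0.0269713   0.09631331]
z 0.07 0.105 7368 ((548.79443359375, -19.426254272460938), (252.2689208984375, 280.5249328613281), 82.0936508178711) [ 0.52621539 -0.03278426  0.09319293]
handle 223 [ 0.51955016 -0.01633836  0.14438528] mid [ 0.5195424  -0.01639727] len 0.12286622401485803 ang -97.50228655062897 0.15306279252132565
red 7 [ 0.44579468 -0.00659007  0.11607288] [ 0.440647   -0.01052778  0.10326671] [ 0.44819455 -0.00227732  0.12261105]
side (array([5439,  852, 1478,  830,  705,  757,  816,  811, 2532,  761, 4166,
        189,  146,   45,   35,  161,    1,    0]), array([-0.01,  0.  ,  0.01,  0.02,  0.03,  0.04,  0.05,  0.06,  0.07,
        0.08,  0.09,  0.1 ,  0.11,  0.12,  0.13,  0.14,  0.15,  0.16,
        0.17]))
z 0.09 0.105 4261 ((605.041748046875, -22.041290283203125), (247.8551788330078, 375.546875), 77.19422149658203) [0.5805738  0.00682747 0.09635735]
z 0.07 0.105 7554 ((600.1639404296875, -26.847885131835938), (268.3431701660156, 375.1504821777344), 81.56564331054688) [0.55551485 0.03460741 0.09368951]
handle 206 [0.52156603 0.00345586 0.14303267] mid [ 0.51974567 -0.00855921] len 0.12270245952466816 ang 81.3848279481453 0.15035688764673671
red 13 [0.45242883 0.00397878 0.11393687] [0.44144474 0.00142856 0.11287992] [0.46389491 0.00618422 0.11543335]
```

```bash
cat >> h.py <<'E'
from scipy.spatial.transform import Rotation as R
def tool(o): return R.from_quat(np.roll(o['eef_rot'],-1))
def delta(o,target,yaw_y):
    """shift & turn in tool axes to have TCP at target, pointing down, tool y at world angle yaw_y (deg)"""
    T=tool(o);y=np.radians(yaw_y);Y=np.array([np.cos(y),np.sin(y),0]);Z=np.array([0,0,-1.]);
    G=R.from_matrix(np.stack([np.cross(Y,Z),Y,Z],1))
    print('shift',np.round(T.inv().apply(np.array(target)-o['eef_pos']),4),'turn',np.round((T.inv()*G).as_rotvec(),4))
E
python3 - <<'E'
from h import *;from bench import get_obs
delta(get_obs(),[.449,-.002,.22],82)
E
```

```text
shift [-0.4054 -0.381   0.0109] turn [-0.0015 -0.0006 -0.3102]
```

Units first: turns go in shares of 180 degrees. So -0.31 rad / 3.1416 = -0.0987.

{"method": "move_tool", "body": {
  "segments": [
    {"d": [-0.0405, -0.038, 0], "rot": [0, 0, -0.0099], "aperture": 1},
    {"d": [-0.081, -0.076, 0], "rot": [0, 0, -0.0197], "aperture": 1},
    {"d": [-0.1215, -0.114, 0], "rot": [0, 0, -0.0296], "aperture": 1},
    {"d": [-0.162, -0.152, 0], "rot": [0, 0, -0.0395], "aperture": 1},
    {"d": [-0.203, -0.19, 0], "rot": [0, 0, -0.0493], "aperture": 1},
    {"d": [-0.243, -0.229, 0], "rot": [0, 0, -0.0592], "aperture": 1},
    {"d": [-0.284, -0.267, 0], "rot": [0, 0, -0.0691], "aperture": 1},
    {"d": [-0.324, -0.305, 0.005], "rot": [0, 0, -0.0789], "aperture": 1},
    {"d": [-0.365, -0.343, 0.008], "rot": [0, 0, -0.0888], "aperture": 1},
    {"d": [-0.4054, -0.381, 0.011], "rot": [0, 0, -0.0987], "aperture": 1}
  ]
}}

```text
time_s: 1.35
eef_pos: [0.4496, -0.0033, 0.2201]
eef_rot: [0.0, 0.07, 0.998, 0.0]
wrist_force: [0.0, -0.1, 0.5]
opening: 0.998
grasp_force: 0.0
```

{"method": "move_tool", "body": {
  "segments": [
    {"aperture": 0.5},
    {"aperture": 0.5}
  ]
}}

```text
time_s: 1.6
eef_pos: [0.4489, -0.0012, 0.2198]
eef_rot: [-0.001, 0.07, 0.998, 0.0]
wrist_force: [-0.1, -0.0, 0.2]
opening: 0.602
grasp_force: 0.0
```

```bash
python3 - <<'E'
from h import *;from bench import get_obs,optics
o=get_obs();print(o['eef_pos'],o['q'],o['wrist_force'],o['opening'])
pr=optics.camera_params('wrist');p,d=optics.camera('wrist');cv2.imwrite('pics/w1.png',p);np.savez('pics/w1.npz',p=p,d=d,**{k:np.array(v) for k,v in pr.items()});print(pr)
E
```

```text
[ 0.44889432 -0.00123853  0.21983765] [-2.68609202e-01 -9.95096263e-02  1.92148687e+00  4.47550266e-04
  1.32100978e+00 -1.69858892e+00] [-0.05988102 -0.04349685  0.24772644] 0.6019443249073299
{'fovy': 65.70646984690485, 'cx': 321.10204966238285, 'cy': 235.3193415349206, 'view': array([[ 1.41445075e-01,  9.89946036e-01,  3.70131918e-04,
        -6.21603670e-02],
       [-9.51429459e-01,  1.36045025e-01, -2.76177000e-01,
         4.59792556e-01],
       [-2.73450681e-01,  3.87117221e-02,  9.61106720e-01,
        -2.43870518e-01],
       [ 0.00000000e+00,  0.00000000e+00,  0.00000000e+00,
         1.00000000e+00]])}
```

View pics/w1.png

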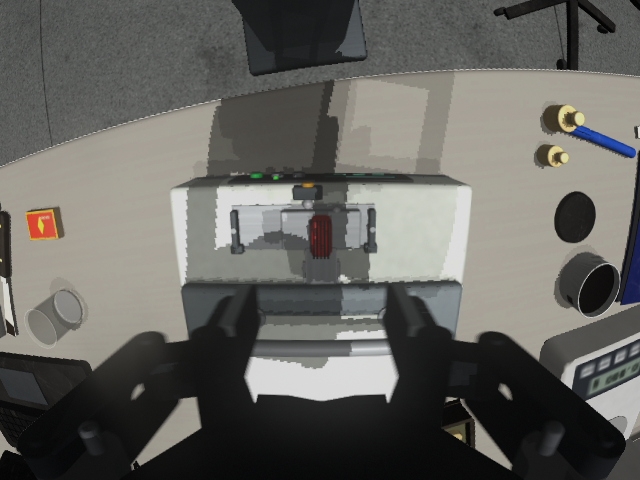

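The wrist view shows the tab at (320,237), the carriage across (280–362, 212–255), the front panel edge at row 183 and the bar at row 346. Next I'll back-project these with the fisheye model.

```bash
cat >> h.py <<'E'
def wcloud(f):
    z=np.load(f);p,d,V=z['p'],z['d'],z['view'];fl=240/np.tan(np.radians(float(z['fovy']))/2)
    v,u=np.mgrid[:480,:640];x,y=u-z['cx'],v-z['cy'];r=np.hypot(x,y)+1e-9;t=np.tan(r/fl)
    c=np.stack([x/r*t*d,-y/r*t*d,-d],-1)
    return p.astype(int),d,(c-V[:3,3])@V[:3,:3]
E
python3 - <<'E'
from h import *
p,d,W=wcloud('pics/w1.npz')
red=(p[...,2]>70)&(p[...,2]>2*p[...,1])&(d>0);red[:205]=0;red[265:]=0;red[:,:295]=0;red[:,345:]=0
q=W[red];t=q[q[:,2]>q[:,2].max()-.006]
print('red',red.sum(),np.median(q,0),q.min(0),q.max(0),'top',len(t),(t.min(0)+t.max(0))/2,np.ptp(t,axis=0),cv2.minAreaRect((t[:,:2]*1000).astype(np.float32)))
m=np.zeros(d.shape,bool);m[335:360,255:390]=1;m&=(W[...,2]>.135)&(W[...,2]<.16)
q=W[m];print('bar',m.sum(),q.mean(0),'yaw',np.degrees(np.arctan(np.polyfit(q[:,1],q[:,0],1)[0])))
m=np.zeros(d.shape,bool);m[170:300,165:480]=1;m&=(W[...,2]>.074)&(W[...,2]<.086);q=W[m]
r=cv2.minAreaRect((q[:,:2]*1000).astype(np.float32));print('deck',m.sum(),np.median(q[:,2]),r,cv2.boxPoints(r))
E
```

```text
red 217 [ 0.45065182 -0.00362718  0.11628199] [ 0.4390005  -0.00946034  0.10872472] [0.46377949 0.00312836 0.11826183] top 215 [ 0.4515215  -0.00316599  0.11571014] [0.02451598 0.0125887  0.0051034 ] ((451.51251220703125, -3.625485897064209), (10.478877067565918, 24.09300994873047), 82.0538330078125)
bar 2188 [ 0.51990884 -0.01207088  0.14641989] yaw 7.539372283026842
deck 23710 0.07899212894548065 ((467.48907470703125, -4.2368621826171875), (249.3304443359375, 101.47413635253906), 81.58587646484375) [[ 399.05624 -120.13603]
 [ 499.43817 -134.98442]
 [ 535.9219   111.66231]
 [ 435.53998  126.5107 ]]
```

```bash
python3 - <<'E'
from h import *;from bench import get_obs
p,d,W=wcloud('pics/w1.npz')
c=np.array([.4515,-.0034,0]);a=np.radians(-8);L=(W-c)@np.array([[np.cos(a),-np.sin(a),0],[np.sin(a),np.cos(a),0],[0,0,1]])
for v in(215,225,235,245):
    print(v,[(u,*[int(round(1000*k)) for k in L[v,u,1:]]) for u in range(226,386,6)])
delta(get_obs(),[.4515,-.0032,.101],82)
E
```

```text
215 [(226, -74, 81), (232, -67, 88), (238, -64, 79), (244, -59, 80), (250, -54, 81), (256, -49, 80), (262, -45, 79), (268, -40, 81), (274, -35, 81), (280, -30, 81), (286, -24, 93), (292, -20, 93), (298, -15, 93), (304, -11, 93), (310, -7, 93), (316, -2, 93), (322, 2, 93), (328, 7, 92), (334, 11, 93), (340, 16, 93), (346, 20, 93), (352, 25, 93), (358, 29, 91), (364, 35, 80), (370, 39, 89), (376, 45, 78), (382, 50, 79)]
225 [(226, -75, 79), (232, -67, 89), (238, -64, 80), (244, -59, 81), (250, -55, 80), (256, -50, 80), (262, -45, 80), (268, -40, 81), (274, -35, 80), (280, -29, 91), (286, -25, 93), (292, -20, 94), (298, -16, 93), (304, -11, 93), (310, -6, 116), (316, -2, 116), (322, 2, 117), (328, 6, 116), (334, 11, 92), (340, 16, 94), (346, 20, 93), (352, 25, 93), (358, 29, 92), (364, 35, 80), (370, 39, 89), (376, 45, 77), (382, 50, 78)]
235 [(226, -76, 78), (232, -68, 88), (238, -65, 82), (244, -60, 80), (250, -55, 81), (256, -50, 81), (262, -45, 81), (268, -41, 79), (274, -36, 80), (280, -31, 80), (286, -25, 92), (292, -20, 92), (298, -16, 92), (304, -11, 92), (310, -6, 114), (316, -2, 118), (322, 2, 117), (328, 6, 116), (334, 11, 91), (340, 16, 92), (346, 20, 92), (352, 25, 92), (358, 29, 93), (364, 36, 80), (370, 39, 90), (376, 45, 78), (382, 50, 79)]
245 [(226, -76, 79), (232, -68, 89), (238, -64, 86), (244, -60, 81), (250, -55, 81), (256, -51, 79), (262, -46, 81), (268, -41, 81), (274, -36, 79), (280, -31, 80), (286, -25, 93), (292, -21, 91), (298, -16, 93), (304, -11, 92), (310, -6, 115), (316, -2, 118), (322, 2, 116), (328, 6, 116), (334, 11, 92), (340, 16, 93), (346, 21, 93), (352, 25, 94), (358, 30, 92), (364, 35, 84), (370, 39, 89), (376, 45, 86), (382, 50, 80)]
shift [-0.0031 -0.0022  0.1189] turn [ 0.0005 -0.001   0.0001]
```

{"method": "move_tool", "body": {
  "segments": [
    {"d": [-0.003, -0.002, 0.05], "aperture": 0.5},
    {"d": [-0.003, -0.002, 0.1], "aperture": 0.5},
    {"d": [-0.003, -0.002, 0.119], "aperture": 0.5},
    {"d": [-0.003, -0.002, 0.119], "aperture": 0.5}
  ]
}}

```text
time_s: 2.15
eef_pos: [0.4504, -0.0021, 0.0999]
eef_rot: [-0.002, 0.069, 0.998, 0.0]
wrist_force: [0.1, 0.8, 0.1]
opening: 0.5
grasp_force: 0.0
```

{"method": "move_tool", "body": {
  "segments": [
    {"aperture": 0},
    {"aperture": 0},
    {"aperture": 0},
    {"aperture": 0},
    {"aperture": 0}
  ]
}}

```text
time_s: 2.78
eef_pos: [0.4532, -0.004, 0.1029]
eef_rot: [0.001, 0.07, 0.998, -0.0]
wrist_force: [-0.6, 1.7, 7.4]
opening: 0.145
grasp_force: 59.6
```

{"method": "move_tool", "body": {
  "segments": [
    {"d": [0, -0.005, -0.001], "aperture": 0},
    {"d": [0, -0.01, -0.001], "aperture": 0},
    {"d": [0, -0.015, -0.001], "aperture": 0},
    {"d": [0, -0.02, -0.001], "aperture": 0}
  ]
}}

```text
time_s: 3.28
eef_pos: [0.4505, -0.0237, 0.103]
eef_rot: [0.001, 0.07, 0.998, 0.001]
wrist_force: [4.4, 1.3, 2.0]
opening: 0.145
grasp_force: 59.9
```

{"method": "move_tool", "body": {
  "segments": [
    {"d": [0, -0.003, 0], "aperture": 0},
    {"d": [0, -0.005, 0], "aperture": 0},
    {"d": [0, -0.007, 0], "aperture": 0},
    {"d": [0, -0.007, 0], "aperture": 0}
  ]
}}

```text
time_s: 3.78
eef_pos: [0.4495, -0.0304, 0.103]
eef_rot: [0.001, 0.07, 0.998, 0.001]
wrist_force: [6.3, 4.6, 2.7]
opening: 0.145
grasp_force: 60.0
```

{"method": "move_tool", "body": {
  "segments": [
    {"aperture": 0.45},
    {"aperture": 0.45},
    {"aperture": 0.45},
    {"d": [0, 0, -0.05], "aperture": 0.45},
    {"d": [0, 0, -0.1], "aperture": 0.45},
    {"d": [0, 0, -0.118], "aperture": 0.45},
    {"d": [0, 0, -0.118], "aperture": 0.45},
    {"d": [0, 0, -0.118], "aperture": 0.45}
  ]
}}

```text
time_s: 4.78
eef_pos: [0.4474, -0.0305, 0.2189]
eef_rot: [-0.001, 0.07, 0.998, 0.0]
wrist_force: [0.7, 0.2, -0.2]
opening: 0.449
grasp_force: 0.0
```

```bash
python3 - <<'E'
from h import *;from bench import get_obs,optics
pr=optics.camera_params('wrist');p,d=optics.camera('wrist');np.savez('pics/w2.npz',p=p,d=d,**{k:np.array(v) for k,v in pr.items()})
cv2.imwrite('pics/w2.png',p)
a=np.radians(-8)
for f in('pics/w1.npz','pics/w2.npz'):
    p,d,W=wcloud(f)
    L=(W-[.4515,-.0034,0])@np.array([[np.cos(a),-np.sin(a),0],[np.sin(a),np.cos(a),0],[0,0,1]])
    s=(abs(L[...,0])<.015)&(abs(L[...,1])<.06)&(L[...,2]>.108)&(L[...,2]<.122);q=L[s];print(len(q),np.median(q,0),np.percentile(q,2,0),np.percentile(q,98,0))
o=get_obs();print(o['eef_pos'],o['wrist_force'])
delta(o,[.5205,-.0117,.22],-8)
E
```

```text
840 [-0.00056447  0.00087384  0.11621106] [-0.01228945 -0.00682433  0.10957103] [0.01298648 0.00854524 0.11815286]
810 [-0.00026776 -0.02552062  0.1163702 ] [-0.01200019 -0.03244323  0.11016324] [ 0.0132239  -0.01783092  0.11807972]
[ 0.44730889 -0.03037936  0.21865792] [-0.18119038 -0.04994733  0.69541052]
shift [-0.0699  0.0287 -0.0015] turn [-0.002  -0.0028  1.5705]
```

View pics/w2.png

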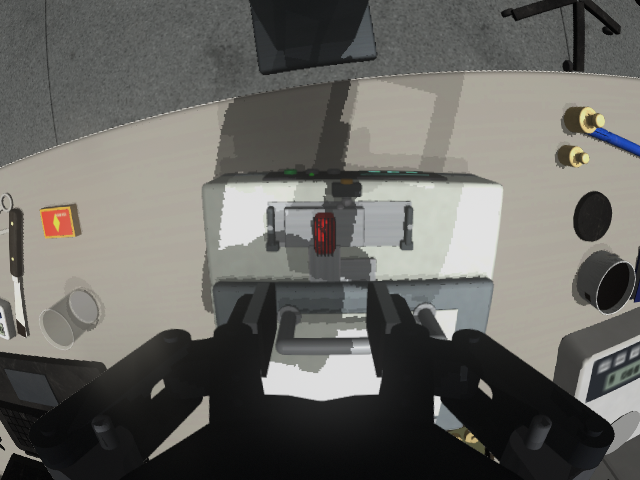

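The tab is now at (325,233) in the wrist view. It moved 26.4 mm and stayed there after release, so the catch has clicked open. Next I'll go above the handle bar.

To row units: 1.571 rad / 3.1416 = 0.5001.

{"method": "move_tool", "body": {
  "segments": [
    {"d": [-0.008, 0.003, 0], "rot": [0, 0, 0.05], "aperture": 0.8},
    {"d": [-0.016, 0.006, 0], "rot": [0, 0, 0.0999], "aperture": 0.8},
    {"d": [-0.024, 0.009, 0], "rot": [0, 0, 0.1499], "aperture": 0.8},
    {"d": [-0.032, 0.012, 0], "rot": [0, 0, 0.1999], "aperture": 0.8},
    {"d": [-0.04, 0.015, 0], "rot": [0, 0, 0.2499], "aperture": 0.8},
    {"d": [-0.048, 0.018, 0], "rot": [0, 0, 0.2998], "aperture": 0.8},
    {"d": [-0.056, 0.021, 0], "rot": [0, 0, 0.3501], "aperture": 0.8},
    {"d": [-0.062, 0.024, 0], "rot": [0, 0, 0.4001], "aperture": 0.8},
    {"d": [-0.066, 0.027, 0], "rot": [0, 0, 0.4501], "aperture": 0.8},
    {"d": [-0.07, 0.0287, 0], "rot": [0, 0, 0.5001], "aperture": 0.8}
  ]
}}

```text
time_s: 6.08
eef_pos: [0.5209, -0.0117, 0.2184]
eef_rot: [-0.001, 0.757, 0.654, -0.001]
wrist_force: [-0.9, -0.5, -0.3]
opening: 0.802
grasp_force: 0.0
```

{"method": "move_tool", "body": {
  "segments": [
    {"aperture": 0.8},
    {"aperture": 0.8}
  ]
}}

```text
time_s: 6.32
eef_pos: [0.5211, -0.0119, 0.2193]
eef_rot: [-0.001, 0.754, 0.657, -0.001]
wrist_force: [-0.2, -0.1, 0.4]
opening: 0.797
grasp_force: 0.0
```

```bash
python3 - <<'E'
from h import *;from bench import get_obs,optics
o=get_obs();print(o['eef_pos'],o['q'])
delta(o,[.5205,-.0117,.126],-8)
p,d=optics.camera('scene');n='scene';np.savez('pics/s2.npz',p=p,d=d,**{k:np.array(v) for k,v in optics.camera_params(n).items()})
pr=optics.camera_params('wrist');p,d=optics.camera('wrist');np.savez('pics/w3.npz',p=p,d=d,**{k:np.array(v) for k,v in pr.items()})
cv2.imwrite('pics/w3.png',p)
E
```

```text
[ 0.52106858 -0.01193014  0.21931962] [-2.50831389e-01  7.28345872e-02  1.75233967e+00 -7.34379637e-05
  1.31827528e+00 -1.13797877e-01]
shift [ 0.0001 -0.0004  0.0933] turn [-0.0019 -0.0001  0.0026]
```

View pics/w3.png

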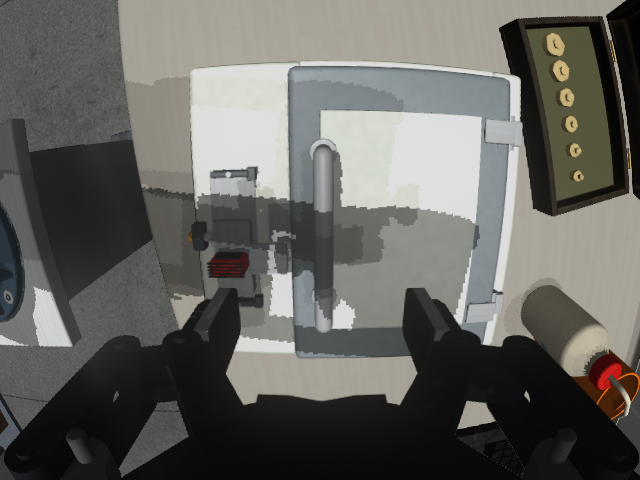

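The bar runs vertically at column 323, rows 145–330, midway between the fingers. The tab is at (228,265), still open.

```bash
python3 - <<'E'
from h import *
p,d,W=wcloud('pics/w3.npz')
m=np.zeros(d.shape,bool);m[135:335,300:345]=1;m&=(W[...,2]>.139)&(W[...,2]<.158);q=W[m]
r=cv2.minAreaRect((q[:,:2]*1000).astype(np.float32));print(m.sum(),r,q[:,2].max(),np.percentile(q[:,2],90),np.degrees(np.arctan(np.polyfit(q[:,1],q[:,0],1)[0])))
E
```

```text
3549 ((522.73095703125, -10.933975219726562), (120.31588745117188, 12.023553848266602), 82.29707336425781) 0.15016820488778015 0.1486130040765079 7.64895761904919
```

{"method": "move_tool", "body": {
  "segments": [
    {"d": [0, 0, 0.03], "aperture": 0.6},
    {"d": [0, 0, 0.06], "aperture": 0.6},
    {"d": [0, 0, 0.085], "aperture": 0.6},
    {"d": [0, 0, 0.093], "aperture": 0.6},
    {"d": [0, 0, 0.093], "aperture": 0.6}
  ]
}}

```text
time_s: 7.05
eef_pos: [0.5215, -0.012, 0.1273]
eef_rot: [-0.0, 0.755, 0.656, -0.0]
wrist_force: [-0.8, -0.4, 0.2]
opening: 0.601
grasp_force: 0.0
```

{"method": "move_tool", "body": {
  "segments": [
    {"d": [0, 0.0015, 0.002], "aperture": 0.3},
    {"d": [0, 0.0015, 0.002], "aperture": 0},
    {"d": [0, 0.0015, 0.002], "aperture": 0},
    {"d": [0, 0.0015, 0.002], "aperture": 0},
    {"d": [0, 0.0015, 0.002], "aperture": 0},
    {"d": [0, 0.0015, 0.002], "aperture": 0}
  ]
}}

```text
time_s: 7.8
eef_pos: [0.5222, -0.0121, 0.1258]
eef_rot: [-0.001, 0.755, 0.656, -0.001]
wrist_force: [-5.6, 0.5, 4.4]
opening: 0.112
grasp_force: 58.5
```

```bash
python3 - <<'E'
from h import *;from bench import get_obs
o=get_obs();print(o['eef_pos'],o['wrist_force']);T=tool(o)
c=np.array([.5225,-.0110,.144]);a=np.radians(-8+.1);X=np.array([np.cos(a),np.sin(a),0]);r=np.hypot(148,58)/1000;t0=np.arctan2(58,148)
for th in range(5,65,5):
    t=t0+np.radians(th);D=X*(.148-r*np.cos(t))+np.array([0,0,r*np.sin(t)-.058]);print(th,np.round(T.inv().apply(D),4))
E
```

```text
[ 0.52218046 -0.01214498  0.1258334 ] [-5.61791175  0.49885196  4.3951548 ]
5 [ 0.      0.0056 -0.0127]
10 [ 0.      0.0123 -0.0248]
15 [ 0.      0.02   -0.0364]
20 [ 0.      0.0287 -0.0472]
25 [ 0.      0.0383 -0.0572]
30 [ 0.0001  0.0487 -0.0663]
35 [ 0.0001  0.0599 -0.0745]
40 [ 0.0001  0.0717 -0.0817]
45 [ 0.0001  0.0842 -0.0878]
50 [ 0.0001  0.0971 -0.0929]
55 [ 1.000e-04  1.104e-01 -9.670e-02]
60 [ 0.0002  0.124  -0.0994]
```

{"method": "move_tool", "body": {
  "segments": [
    {"d": [0, 0.0027, -0.0063], "aperture": 0},
    {"d": [0, 0.0056, -0.0127], "aperture": 0},
    {"d": [0, 0.0088, -0.0188], "aperture": 0},
    {"d": [0, 0.0123, -0.0248], "aperture": 0}
  ]
}}

```text
time_s: 8.3
eef_pos: [0.5328, -0.0135, 0.1492]
eef_rot: [-0.003, 0.755, 0.656, -0.002]
wrist_force: [-8.1, -0.6, -4.0]
opening: 0.115
grasp_force: 58.3
```

Forces are low, so the lid is rising. I'll continue along the arc.

{"method": "move_tool", "body": {
  "segments": [
    {"d": [0, 0.0077, -0.0116], "aperture": 0},
    {"d": [0, 0.0164, -0.0224], "aperture": 0},
    {"d": [0, 0.026, -0.0324], "aperture": 0},
    {"d": [0, 0.0364, -0.0415], "aperture": 0},
    {"d": [0, 0.0476, -0.0497], "aperture": 0}
  ]
}}

```text
time_s: 8.93
eef_pos: [0.5788, -0.0197, 0.2018]
eef_rot: [-0.004, 0.755, 0.656, -0.003]
wrist_force: [-24.9, 2.2, 25.1]
opening: 0.113
grasp_force: 59.1
```

{"method": "move_tool", "body": {
  "segments": [
    {"d": [0, 0.0118, -0.0072], "aperture": 0},
    {"d": [0, 0.0243, -0.0133], "aperture": 0},
    {"d": [0, 0.0372, -0.0184], "aperture": 0},
    {"d": [0, 0.0372, -0.0184], "aperture": 0}
  ]
}}

```text
time_s: 9.43
eef_pos: [0.6202, -0.0252, 0.2219]
eef_rot: [0.0, 0.755, 0.656, 0.001]
wrist_force: [-10.9, 3.2, 14.5]
opening: 0.116
grasp_force: 62.1
```

```bash
python3 - <<'E'
from h import *;from bench import get_obs,optics
print(get_obs()['eef_pos'])
for n in('scene','side'):
    p,d=optics.camera(n);np.savez(f'pics/{n}3.npz',p=p,d=d,**{k:np.array(v) for k,v in optics.camera_params(n).items()});cv2.imwrite(f'pics/{n}3.png',p)
E
```

```text
[ 0.62019155 -0.02518043  0.22192835]
```

View pics/side3.png

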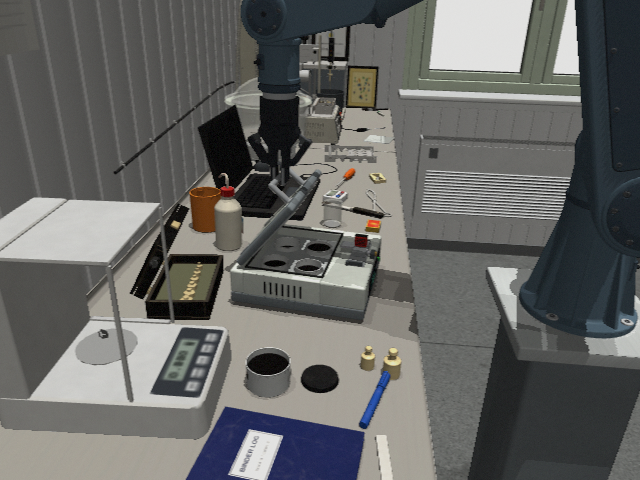

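The side view shows the lid raised in the gripper, its edge running from (245,250) to (320,175), with the tins in their wells and the tab at (361,241). I'll measure the opening angle from depth.

```bash
cat >> h.py <<'E'
def lidang(f):
    p,d,W=cloud(f);a=np.radians(-7.9);c=np.array([.5225,-.011,.144])+.148*np.array([np.cos(a),np.sin(a),0]);c[2]=.086
    L=(W-c)@np.array([[np.cos(a),-np.sin(a),0],[np.sin(a),np.cos(a),0],[0,0,1]])
    s=(d>0)&(L[...,2]>.02)&(L[...,2]<.16)&(abs(L[...,1])<.125)&(L[...,0]<.02)&(L[...,0]>-.17);q=L[s];rng=np.random.default_rng(0)
    best=[]
    for deg in np.arange(20,90,.5):
        t=np.radians(deg);n=q[:,0]*np.sin(t)+q[:,2]*np.cos(t);h,e=np.histogram(n,bins=np.arange(-.03,.04,.002));best.append((h.max(),deg,e[h.argmax()]))
    print(f,len(q),sorted(best)[-4:])
E
python3 - <<'E'
from h import *
lidang('pics/scene3.npz');lidang('pics/side3.npz')
E
```

```text
pics/scene3.npz 1398 [(np.int64(237), np.float64(51.0), np.float64(0.010000000000000037)), (np.int64(261), np.float64(49.5), np.float64(0.012000000000000038)), (np.int64(271), np.float64(49.0), np.float64(0.01400000000000004)), (np.int64(317), np.float64(50.0), np.float64(0.012000000000000038))]
pics/side3.npz 1821 [(np.int64(177), np.float64(50.5), np.float64(0.008000000000000035)), (np.int64(178), np.float64(49.5), np.float64(0.010000000000000037)), (np.int64(205), np.float64(49.0), np.float64(0.012000000000000038)), (np.int64(242), np.float64(50.0), np.float64(0.010000000000000037))]
```

{"method": "move_tool", "body": {
  "segments": [
    {"d": [0, 0.0065, -0.0035], "aperture": 0},
    {"d": [0, 0.0133, -0.0055], "aperture": 0},
    {"d": [0, 0.0202, -0.0072], "aperture": 0},
    {"d": [0, 0.0269, -0.0085], "aperture": 0},
    {"d": [0, 0.0269, -0.0085], "aperture": 0},
    {"d": [0, 0.0269, -0.0085], "aperture": 0}
  ]
}}

```text
time_s: 10.28
eef_pos: [0.6461, -0.0287, 0.2291]
eef_rot: [-0.0, 0.755, 0.656, 0.001]
wrist_force: [-6.1, 4.1, 8.2]
opening: 0.114
grasp_force: 60.0
```

```bash
python3 - <<'E'
from h import *;from bench import get_obs,optics
for n in('scene','side'):
    p,d=optics.camera(n);np.savez(f'pics/{n}4.npz',p=p,d=d,**{k:np.array(v) for k,v in optics.camera_params(n).items()});cv2.imwrite(f'pics/{n}4.png',p);lidang(f'pics/{n}4.npz')
c=[cv2.imread(f'pics/{n}4.png')[y:y+210,x:x+210] for n,x,y in(('scene',225,150),('side',215,120))]
cv2.imwrite('pics/c4.png',cv2.resize(np.hstack(c),(800,400)));o=get_obs();print(o['eef_pos'],o['wrist_force'],o['grasp_force'])
E
```

```text
pics/scene4.npz 1398 [(np.int64(229), np.float64(63.5), np.float64(-0.013999999999999985)), (np.int64(236), np.float64(61.5), np.float64(-0.011999999999999983)), (np.int64(274), np.float64(60.0), np.float64(-0.009999999999999981)), (np.int64(284), np.float64(60.5), np.float64(-0.009999999999999981))]
pics/side4.npz 1889 [(np.int64(249), np.float64(61.0), np.float64(-0.011999999999999983)), (np.int64(265), np.float64(63.0), np.float64(-0.013999999999999985)), (np.int64(278), np.float64(59.5), np.float64(-0.009999999999999981)), (np.int64(313), np.float64(60.5), np.float64(-0.011999999999999983))]
[ 0.64608744 -0.02867209  0.22908084] [-6.63703803  2.61343268  8.35894917] 60.015111565589905
```

View pics/c4.png

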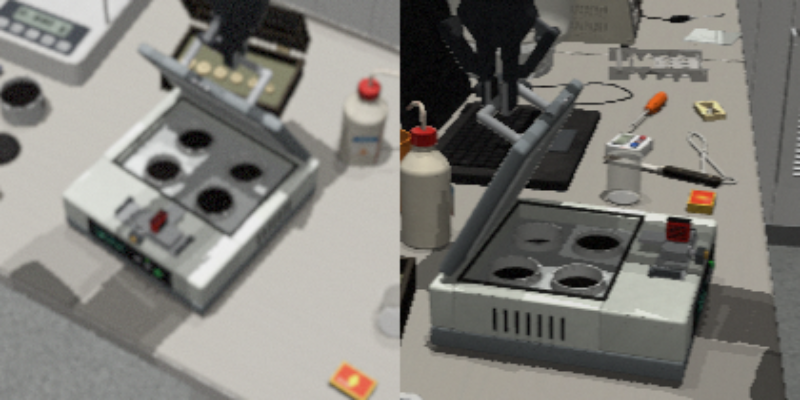

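The crops show the lid at about 60°, the bar between the pads, all four tins in their wells and the bystanders undisturbed. I'll let it settle, check the catch numerically and hand in.

{"method": "move_tool", "body": {
  "segments": [
    {"aperture": 0},
    {"aperture": 0},
    {"aperture": 0},
    {"aperture": 0}
  ]
}}

```text
time_s: 10.88
eef_pos: [0.6461, -0.0287, 0.2291]
eef_rot: [-0.0, 0.755, 0.656, 0.001]
wrist_force: [-6.6, 2.6, 7.6]
opening: 0.111
grasp_force: 60.0
```

```bash
python3 - <<'E'
from h import *;from bench import workorder
a=np.radians(-8)
for f in('scene0','scene4','side0','side4'):
    p,d,W=cloud(f'pics/{f}.npz');L=(W-[.4515,-.0034,0])@np.array([[np.cos(a),-np.sin(a),0],[np.sin(a),np.cos(a),0],[0,0,1]])
    s=(abs(L[...,0])<.02)&(abs(L[...,1])<.06)&(L[...,2]>.105)&(L[...,2]<.125);print(f,s.sum(),np.median(L[s],0))
y=np.median(L[s],0)[1]
if y<-.012: print(workorder.hand_in())
E
```

```text
scene0 70 [-0.00067946 -0.00480372  0.11467782]
scene4 66 [-0.00069547 -0.02939808  0.11524423]
side0 96 [-0.00090362  0.00687004  0.11361171]
side4 96 [-0.00093067 -0.01942534  0.11280172]
the job is handed in; nothing more can be done
None
```

The job is handed in: the catch is clicked open (about 26 mm of travel) and the arm is still holding the lid by its handle at about 60°; the tins and the other things on the bench looked undisturbed in the last pictures.

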